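# Rack the sharpening plates and latch the keeper

### The job

Put the sharpening plates away: swing the keeper bar of the rack wide open, then slide the blue plate and the red plate from their drying blocks fully home into the rack slots marked with their own colour. Then swing the keeper bar shut over the plates until it clicks into its detent. Leave the green plate in its slot and everything else on the bench where it is.

Things in the scene. Friction and masses are not known exactly. Their poses are not given: they have to be found in the camera images.
- keeper (a joint): Angle of the keeper bar about its upright hinge, rad: 0 = shut on its stop, held by the detent (a sprung brass ball on the far post; the bar's end rides over it between 0.09 and 0.045 rad, taking a few newtons). Grows as the bar swings to the rack's +x side (counter-clockwise from above), to 1.75 = wide open. Stays where it is left. Starts ajar across the slots.
- keeper_hinge (a point): Point on the keeper bar's hinge axis, 90 mm above the bench; its axes are the rack's. The aluminium bar is 16 mm wide, 14 mm high (83 to 97 mm above the bench) and reaches 190 mm from the hinge. Shut, it lies along the rack's -y, 6 mm above the seated plates.
- keeper_knob (a point): Middle of the red upright knob on top of the keeper bar: 14 mm in diameter, from 97 to 133 mm above the bench; this point is 118 mm above the bench, 150 mm from the hinge axis. Its axes turn with the bar, whose free end points along its -y. Move the bar by pinching the knob from above or pushing knob or bar sideways.
- rack: The beech rack, 170 x 220 mm (x, y), fixed to the bench; origin at the centre of its underside. The three slots run along its x at y = -55, 0 and 55 mm; the hinge post stands at x = 36, y = 88 mm, the detent post with its stop lug (98 mm high) at x = 36, y = -88 mm.
- plate_blue: Flat sharpening plate, blue plastic with steel faces: 120 mm long (x), 10 mm thick (y), 65 mm high (z), 0.25 kg. Origin at the middle of its lower long edge. Same either way round. Starts on edge in its own beech drying block (130 x 60 mm, slot floor 12 mm and block top 34 mm above the bench).
- plate_red: Flat sharpening plate, red plastic with steel faces: 120 mm long (x), 10 mm thick (y), 65 mm high (z), 0.25 kg. Origin at the middle of its lower long edge. Same either way round. Starts on edge in its own beech drying block (130 x 60 mm, slot floor 12 mm and block top 34 mm above the bench).
- plate_green: Flat sharpening plate, green plastic with steel faces: 120 mm long (x), 10 mm thick (y), 65 mm high (z), 0.25 kg. Origin at the middle of its lower long edge. Same either way round. Already fully home in the rack's green slot; it stays there.
- slot_blue (a point): Middle of the floor of the rack's blue slot, 12 mm above the bench; x along the slot, z up. The slot is 13 mm wide, 22 mm deep (rounded shoulders 34 mm above the bench), 134 mm long between the two blue tabs that mark it, one at each end (30 mm wide, tops 26 mm above the bench). Which colour is where varies.
- slot_red (a point): Middle of the floor of the rack's red slot, 12 mm above the bench; x along the slot, z up. The slot is 13 mm wide, 22 mm deep (rounded shoulders 34 mm above the bench), 134 mm long between the two red tabs that mark it, one at each end (30 mm wide, tops 26 mm above the bench). Which colour is where varies.
- slot_green (a point): Middle of the floor of the rack's green slot, 12 mm above the bench; x along the slot, z up. The slot is 13 mm wide, 22 mm deep (rounded shoulders 34 mm above the bench), 134 mm long between the two green tabs that mark it, one at each end (30 mm wide, tops 26 mm above the bench). Which colour is where varies.
- screwdriver: Bystander: screwdriver with a red handle lying behind the rack.
- wrench: Bystander: steel wrench lying behind the rack.
- oil_bottle: Bystander: yellow bottle with black cap, 44 mm in diameter, 110 mm high, standing behind.
- cork_block: Bystander: cork block 90 x 45 x 24 mm lying behind the blue plate's drying block.
- offcut: Bystander: brown wood offcut 100 x 35 x 22 mm lying behind the red plate's drying block.
- pencil_cup: Bystander: blue plastic cup, 70 mm in diameter, 80 mm high, standing behind.

How it is judged:
By the outcome, as a careful person would: the job done as asked, in the order asked, and still so for the second after the job is handed in, with the robot touching nothing.
It also fails if it takes over 72 s, if anything falls off the work surface, if the arm or the gripper's body presses on something with over 40 N, if the wrist force passes 120 N, or if a joint passes its speed limit or range.

### The arm

A 6-joint arm with a two-finger parallel gripper is mounted at the origin on the work surface. World frame = base frame: x ahead of the robot, y to its left, z up, the work surface at z = 0. Lengths are in m, angles in rad, forces in N, time in s.
With the tool pointing down it reaches from about 0.375 to 0.975 m from the base axis. Payload 3.8 kg.
Tool frame: the origin (TCP) lies midway between the tips of the shut fingers; the grasp point (between the pads) lies 19 mm behind it; z points along the fingers, y is the line along which they close (so a half turn about z gives the same grasp; the last joint's range is limited). The gripper opens to 85 mm and grips with 20 to 120 N. Pads are 22 mm wide; open, the fingers measure 114 mm over their backs; the gripper's body (76 mm by 85 mm) begins 54 mm behind the grasp point. The pads swing forward as they close: fully open they stand 13 mm farther back than shut.
Start: joints at [-1.138, 0.264, 1.604, -0, 1.274, -0.037], TCP at [0.306, -0.602, 0.231] pointing down, gripper open.
Joint ranges: [-2.63, 2.63], [-0.94, 2.18], [0.31, 2.57], [-1.31, 4.45], [0, 2.66], [-2.55, 2.55]. Speed limits (rad/s): [2.57, 2.57, 3.14, 3.14, 3.14, 3.14].

### API

Orientations are given as a 3x3 rotation matrix whose columns are the frame's x, y, z axes.
In Python, from bench import read_state, imaging, finish_job, finder gives the robot as it stands.
- The arm moves only by the shell command python3 -m inch 'ROWS'. ROWS is text: rows parted by semicolons, each of 7 numbers parted by spaces: the shift along the world's x, y, z in mm, then the turn, a rotation vector about the world's x, y, z in degrees, then the finger opening in mm, from 0 to 85.4. In form: dx dy dz ax ay az hand; .... A call has 1 to 8 rows; each row is the pose to reach, as a shift and turn from the pose commanded when the call began; what a row does not reach only later rows make up. A row lasts 1/10 s, in which the tool goes at most 50 mm and 8.59 degrees, less where a joint would pass 70% of its speed; a pose out of reach is approached as far as the arm can. A call with a gripper value outside its range is refused whole. The fingers move at their own pace and stop on an object; the grip force is fixed at half the most. Time passes only in rows, so rows that repeat a pose let the fingers close. It gives the time, the measured TCP pose, the force, the opening and the grip force at its end, in the units of the state.
- read_state(): the state, without advancing time (a new reading comes with each control period).
- imaging.read_camera(name): name is "scene" or "top"; returns a dict with "pixels" (480x640x3 uint8, red, green, blue), "vertical_fov" (degrees; the focal length in pixels is half the picture's height over the tangent of half this angle, whatever the lens; pixels are square), "cx", "cy" (the principal point, pixels), "R" (3x3) and "t" (3): a world point X has camera coordinates R X + t. Camera axes: x right, y down, z forward; pixel columns grow to the right and rows downward; lengths in m; the calibration is good to about 2 mm. A picture is of the moment at which its call begins. There is no depth.
- finish_job(): hands the job in; it is judged then, once.
Trained networks look in the newest picture that a camera, given by its name, has taken for a name from the list of things; names that differ only in an ending like _2 or _b are one class to them, and where a whole thing is asked for, a point or a joint stands for the part that bears it (a point fixed in the world has none). Each returns a list of dicts, best first, with "p" (0 to 1); they miss things now and then, are a little off and sometimes report something else, mostly with a low value. They report only what shows in the picture. A call takes as long as a camera call.
- finder.trace(camera, thing): "pixels" (480x640 bool, what is visible of it).
- finder.mark_of(camera, thing): "point" ([x, y, z] in m, in the coordinates of the camera as it stood for that picture, good to about 4 mm: a listed point, or the origin of a listed thing).
The state is a dict: "time": time; "q": joint angles; "joint_velocities": joint speeds; "tau": joint torques, N m; "eef_pos": TCP position; "tcp_rot": TCP orientation; "ft_force": force on the tool from outside, world axes, zero at the start; "ft_torque": the same for the moment, N m; "finger_gap": finger opening in m; "finger_force": force on a finger pad.
Only numpy, scipy, OpenCV 4.12 (cv2) and the standard library are available. Lean on these libraries where they do the work, as an engineer would, in place of code of your own. Each camera call takes 0.05 s, during which the arm holds its last target. There are 200 camera calls.

## Working session

There is one attempt and no reset: what is moved stays moved. The work goes in short steps, Python scripts to look and compute and a shell command to move; the robot and the scene stay as the last step left them, time stands still between calls to the robot, and variables do not carry over. Pictures are saved under pics/ and viewed, at most 10 in all, crops included, and the job is handed in when it is done.

```bash
mkdir -p pics; ls; cat > h.py <<'E'
import numpy as np, cv2
from bench import read_state, imaging, finish_job, finder
def cam(n):
    c=imaging.read_camera(n); c["f"]=240/np.tan(np.radians(c["vertical_fov"])/2); c["R"]=np.array(c["R"]);c["t"]=np.array(c["t"]); return c
def mark(c,n,th):
    return [(round(d["p"],2),np.round(c["R"].T@(np.array(d["point"])-c["t"]),4)) for d in finder.mark_of(n,th)[:2]]
def px(c,X):
    p=c["R"]@np.array(X)+c["t"]; return c["f"]*p[:2]/p[2]+[c["cx"],c["cy"]]
def ray(c,uv,z):
    d=c["R"].T@np.array([(uv[0]-c["cx"])/c["f"],(uv[1]-c["cy"])/c["f"],1]); o=-c["R"].T@c["t"]
    return o+d*(z-o[2])/d[2]
def save(c,n): cv2.imwrite("pics/"+n,cv2.cvtColor(c["pixels"],cv2.COLOR_RGB2BGR))
E
python3 - <<'E'
from h import *
for n in ["top","scene"]:
    c=cam(n); save(c,n+"1.png"); print(n,c["f"],-c["R"].T@c["t"])
    for th in ["keeper_hinge","keeper_knob","rack","plate_blue","plate_red","plate_green","slot_blue","slot_red","slot_green","oil_bottle","pencil_cup","cork_block","offcut"]:
        print(th,mark(c,n,th))
s=read_state(); print(s["time"],s["eef_pos"],s["tcp_rot"])
E
```

```text
pics
top 455.90087972552385 [0.4906142  0.01635032 1.12981531]
keeper_hinge [(0.67, array([0.4842, 0.0543, 0.0893])), (0.42, array([ 0.6932, -0.1572, -0.0029]))]
keeper_knob [(0.97, array([ 0.5255, -0.091 ,  0.1173])), (0.37, array([0.4417, 0.3039, 0.0135]))]
rack [(0.88, array([ 0.4586, -0.0389, -0.002 ]))]
plate_blue [(0.69, array([0.4411, 0.3027, 0.0131]))]
plate_red [(0.37, array([5.547e-01, 3.209e-01, 4.000e-04]))]
plate_green [(0.67, array([ 0.4692, -0.0904,  0.013 ]))]
slot_blue []
slot_red []
slot_green []
oil_bottle [(0.9, array([ 0.6141, -0.4188, -0.0016]))]
pencil_cup [(0.63, array([0.6364, 0.4262, 0.0034])), (0.48, array([ 6.947e-01, -1.566e-01,  5.000e-04]))]
cork_block [(0.63, array([0.554 , 0.3189, 0.0011]))]
offcut [(0.58, array([ 0.5775, -0.3429, -0.0014]))]
scene 448.1049336887976 [ 1.10047363 -0.48573824  0.99533761]
keeper_hinge [(0.75, array([0.4873, 0.0488, 0.0909])), (0.3, array([ 0.552 ,  0.3178, -0.0006]))]
keeper_knob [(0.81, array([ 0.5271, -0.0947,  0.1143]))]
rack [(0.98, array([ 0.46  , -0.0415,  0.0047])), (0.44, array([ 0.5776, -0.3448,  0.0012]))]
plate_blue [(0.95, array([0.4463, 0.3018, 0.012 ]))]
plate_red [(0.72, array([ 0.4847, -0.3036,  0.0109]))]
plate_green [(0.65, array([ 0.4677, -0.094 ,  0.0137]))]
slot_blue []
slot_red []
slot_green []
oil_bottle [(0.87, array([ 0.6111, -0.4188,  0.0013]))]
pencil_cup [(0.74, array([ 6.420e-01,  4.211e-01, -4.000e-04]))]
cork_block [(0.59, array([5.524e-01, 3.153e-01, 4.000e-04]))]
offcut [(0.87, array([ 0.5763, -0.3448,  0.0018]))]
1.4 [ 0.3055806  -0.60185603  0.23126861] [[ 8.91676418e-01  4.52673354e-01 -4.81110894e-06]
 [ 4.52673354e-01 -8.91676418e-01  2.90429767e-05]
 [ 8.85702931e-06 -2.80747983e-05 -1.00000000e+00]]
```

View pics/top1.png

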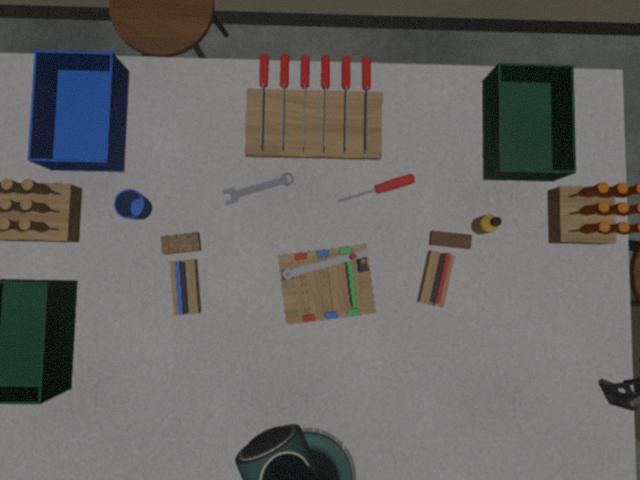

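View pics/scene1.png

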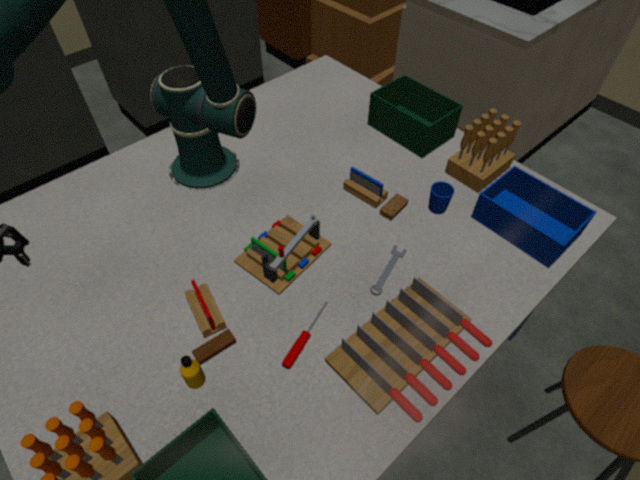

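The top view shows the rack at about (327,284) and the hinge at (287,273). The slots from left to right are red, blue and green. The blue plate is at (181,287), the red plate at (443,278), and the bar runs to the knob at (352,256). In the scene view, the keeper lies over the slots and both plates stand in their blocks. Next I'll measure these precisely from colour masks.

```bash
cat > m.py <<'E'
from h import *
def masks(c):
    p=c["pixels"].astype(int); r,g,b=p[...,0],p[...,1],p[...,2]
    return {"red":(r>1.8*g)&(r>1.8*b)&(r>60),"blue":(b>1.5*r)&(b>1.25*g)&(b>60),"green":(g>1.5*r)&(g>1.5*b)&(g>60)}
def blobs(c,col,lo,hi,z):
    "components of a colour whose place at height z lies in the box lo..hi: centre, axis angle, area"
    n,l,s,ce=cv2.connectedComponentsWithStats(masks(c)[col].astype(np.uint8)); out=[]
    for i in range(1,n):
        if s[i,4]<12: continue
        v,u=np.nonzero(l==i); P=np.array([ray(c,(a,b),z)[:2] for a,b in zip(u,v)]); m=P.mean(0)
        if not(lo[0]<m[0]<hi[0] and lo[1]<m[1]<hi[1]): continue
        (cx,cy),(w,h),_=R=cv2.minAreaRect((P*1000).astype(np.float32))
        e,V=np.linalg.eigh(np.cov(P.T)); a=np.degrees(np.arctan2(V[1,1],V[0,1])); a=(a+90)%180-90
        out.append((np.round(m*1000,1),"rect",np.round([cx,cy,w,h],1),"ang",round(a,1),"n",s[i,4]))
    return out
if __name__=="__main__":
  for n in ["top","scene"]:
    c=cam(n); print(n)
    print("Pblue",*blobs(c,"blue",(.35,.2),(.53,.4),.077),sep="\n ")
    print("Pred",*blobs(c,"red",(.38,-.4),(.58,-.2),.077),sep="\n ")
    print("Pgreen",*blobs(c,"green",(.3,-.2),(.6,.1),.077),sep="\n ")
    for k in ["red","blue","green"]: print("tab",k,*blobs(c,k,(.3,-.2),(.6,.1),.026),sep="\n ")
    print("knob",*blobs(c,"red",(.4,-.2),(.6,-.05),.133 if n=="top" else .118),sep="\n ")
E
python3 m.py
```

```text
top
Pblue
 (array([447. , 300.9]), 'rect', array([447.2, 300.9, 116.8,  11.3]), 'ang', np.float64(6.7), 'n', np.int32(257))
Pred
 (array([ 481.1, -304.4]), 'rect', array([ 480.5, -304.3,   11.6,  115.2]), 'ang', np.float64(-12.6), 'n', np.int32(234))
Pgreen
 (array([540.1, -77.6]), 'rect', array([540.2, -77.5,  12.6,  24.8]), 'ang', np.float64(-78.4), 'n', np.int32(62))
 (array([462.4, -93.4]), 'rect', array([462.5, -93.1, 102. ,   9.3]), 'ang', np.float64(8.4), 'n', np.int32(172))
 (array([399.5, -98.1]), 'rect', array([399.7, -98. ,  11.4,  23. ]), 'ang', np.float64(-80.0), 'n', np.int32(58))
tab
 red
 (array([526.4,  26.2]), 'rect', array([526.6,  25.9,  13.7,  27. ]), 'ang', np.float64(-80.7), 'n', np.int32(65))
 (array([ 528.6, -100.8]), 'rect', array([ 528.7, -100.6,    9.7,   12.2]), 'ang', np.float64(-77.1), 'n', np.int32(25))
 (array([378.7,   4.9]), 'rect', array([379. ,   4.7,  13.8,  28.5]), 'ang', np.float64(-82.9), 'n', np.int32(69))
tab
 blue
 (array([534.5, -27.7]), 'rect', array([534.5, -27.7,  14.5,  26.7]), 'ang', np.float64(-81.6), 'n', np.int32(70))
 (array([386.
[... 1572 characters left out ...]
87.3, -50.7]), 'rect', array([389.7, -51.8,  16.3,  29.9]), 'ang', np.float64(-85.8), 'n', np.int32(36))
 (array([536.3, -30.1]), 'rect', array([536.3, -30.2,  17.1,  32.6]), 'ang', np.float64(-74.8), 'n', np.int32(65))
tab
 green
 (array([424. , -75.4]), 'rect', array([423.6, -75.4, 100. ,  12.3]), 'ang', np.float64(8.1), 'n', np.int32(116))
 (array([ 394.8, -105.9]), 'rect', array([ 396.8, -106.1,   13.7,   25.8]), 'ang', np.float64(-81.2), 'n', np.int32(30))
 (array([543.9, -84.8]), 'rect', array([543.8, -84.7,  16.7,  32.6]), 'ang', np.float64(-76.1), 'n', np.int32(65))
knob
 (array([523.3, -90.1]), 'rect', array([524. , -90.7,  12.5,  38.4]), 'ang', np.float64(-36.5), 'n', np.int32(52))
```

```bash
python3 -m inch '219 512 0 0 0 79 40;219 512 0 0 0 79 40;219 512 0 0 0 79 40;219 512 0 0 0 79 40;219 512 0 0 0 79 40;219 512 0 0 0 79 40;219 512 0 0 0 79 40;219 512 0 0 0 79 40'; python3 -c "
from h import *
s=read_state();R=np.array(s['tcp_rot']);print(s['eef_pos'],np.degrees(np.arctan2(R[1,1],R[0,1])),s['q'])"
```

```text
time: 2.3
eef_pos: [0.4634, -0.2323, 0.2317]
tcp_rot: [[-0.105, 0.995, 0.001], [0.995, 0.105, -0.0], [-0.001, 0.001, -1.0]]
ft_force: [1.1, -0.4, -0.8]
finger_gap: 0.04
finger_force: 0.0
[ 0.46337058 -0.23225392  0.23167446] 6.008088848215879 [-5.12709203e-01 -3.52990255e-02  1.93480480e+00  3.44631057e-05
  1.24106472e+00 -6.17581036e-01]
```

```bash
python3 -m inch '62 142 0 0 0 10 28;62 142 0 0 0 10 28;62 142 0 0 0 10 28;62 142 0 0 0 10 28;62 142 0 0 0 10 28;62 142 0 0 0 10 28'; python3 - <<'E'
from h import *
s=read_state();R=np.array(s['tcp_rot']);print(s['eef_pos'],np.degrees(np.arctan2(R[1,1],R[0,1])),s['q'])
c=cam("scene");save(c,"s2.png")
cv2.imwrite("pics/s2c.png",cv2.cvtColor(cv2.resize(c["pixels"][140:340,180:420],None,fx=3,fy=3),cv2.COLOR_RGB2BGR))
E
```

```text
time: 2.9
eef_pos: [0.5246, -0.0927, 0.2312]
tcp_rot: [[-0.27, 0.963, -0.0], [0.963, 0.27, -0.001], [-0.0, -0.001, -1.0]]
ft_force: [-0.5, 0.2, -0.6]
finger_gap: 0.0282
finger_force: 0.0
[ 0.52455003 -0.09273275  0.2312145 ] 15.67698382874767 [-2.21282875e-01 -5.78117630e-03  1.90672591e+00 -7.37631048e-04
  1.24092199e+00 -4.94658966e-01]
```

View pics/s2c.png

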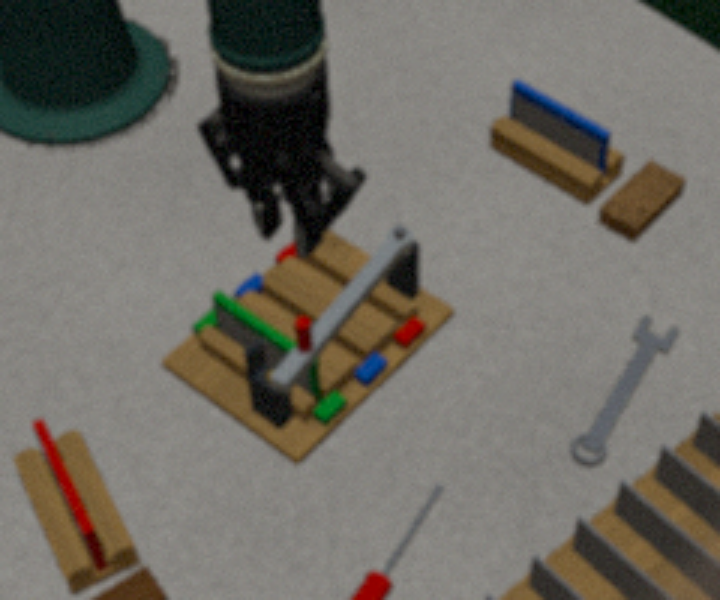

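The crop shows the gripper above the rack with the knob at crop (303,332). The projection of the TCP fits, so I'll descend with the fingers caging the knob.

```bash
python3 -m inch '0 2 -45 0 0 0 28;0 2 -85 0 0 0 28;0 2 -110 0 0 0 28;0 2 -123 0 0 0 28;0 2 -123 0 0 0 28'; python3 - <<'E'
import numpy as np
H=np.array([483.4,53.7]); p0=np.array([524.6,-90.7])
# leading arc: TCP at radius 150, angle from -74deg up to 19 deg (open = -81.7+100.3 = 18.6), relative to p0
for a in range(-66,24,8):
    p=H+150*np.array([np.cos(np.radians(a)),np.sin(np.radians(a))]); print(a,np.round(p-p0),a+74)
E
```

```text
time: 3.45
eef_pos: [0.5229, -0.0911, 0.1063]
tcp_rot: [[-0.268, 0.963, -0.004], [0.963, 0.268, 0.001], [0.002, -0.004, -1.0]]
ft_force: [-0.5, 0.1, -0.4]
finger_gap: 0.0278
finger_force: 0.0
-66 [20.  7.] 8
-58 [38. 17.] 16
-50 [55. 29.] 24
-42 [70. 44.] 32
-34 [83. 61.] 40
-26 [94. 79.] 48
-18 [101.  98.] 56
-10 [107. 118.] 64
-2 [109. 139.] 72
6 [108. 160.] 80
14 [104. 181.] 88
22 [ 98. 201.] 96
```

```bash
python3 -m inch '20 7 0 0 0 8 24;38 17 0 0 0 16 24;55 29 0 0 0 24 24;70 44 0 0 0 32 24;83 61 0 0 0 40 24;94 79 0 0 0 48 24;101 98 0 0 0 56 24;107 118 0 0 0 64 24'; python3 -m inch '2 21 0 0 0 8 24;1 42 0 0 0 16 24;-3 63 0 0 0 24 24;-7 77 0 0 0 30 24;-7 77 0 0 0 30 24'
```

```text
time: 4.25
eef_pos: [0.6341, 0.0276, 0.1109]
tcp_rot: [[-0.985, 0.175, 0.004], [0.175, 0.985, -0.0], [-0.004, 0.0, -1.0]]
ft_force: [0.2, -1.1, -0.4]
finger_gap: 0.0239
finger_force: 0.3
time: 4.75
eef_pos: [0.6265, 0.1059, 0.1109]
tcp_rot: [[-0.941, -0.338, 0.004], [-0.338, 0.941, 0.001], [-0.004, -0.001, -1.0]]
ft_force: [-0.2, 0.7, -1.0]
finger_gap: 0.0241
finger_force: 0.0
```

```bash
python3 - <<'E'
from h import *
c=cam("scene");print(mark(c,"scene","keeper_knob"),mark(c,"scene","keeper_hinge"))
c=cam("top");print(mark(c,"top","keeper_knob"),mark(c,"top","keeper_hinge"))
E
```

```text
[(0.72, array([0.6259, 0.0986, 0.1153])), (0.63, array([ 0.4702, -0.0924,  0.0123]))] [(0.91, array([0.4855, 0.05  , 0.0884])), (0.51, array([ 0.6973,  0.137 , -0.0025]))]
[(0.74, array([0.6254, 0.1012, 0.1155]))] [(0.62, array([0.4828, 0.0543, 0.0861]))]
```

```bash
python3 -m inch '0 0 50 0 0 0 30;0 0 90 0 0 0 50;-36 39 90 0 0 -5 50;-72 78 90 0 0 -9 50;-108 117 90 0 0 -13 50;-144 156 90 0 0 -13 50;-178 195 90 0 0 -13 50;-178 195 90 0 0 -13 50'; python3 -m inch '0 0 -40 0 0 0 50;0 0 -80 0 0 0 50;0 0 -120 0 0 0 50;0 0 -145 0 0 0 50;0 0 -157 0 0 0 50;0 0 -157 0 0 0 50'
```

```text
time: 5.85
eef_pos: [0.444, 0.3021, 0.1983]
tcp_rot: [[-0.993, -0.118, -0.001], [-0.118, 0.993, 0.001], [0.001, 0.001, -1.0]]
ft_force: [-0.0, -0.5, -0.7]
finger_gap: 0.0498
finger_force: 0.0
time: 6.45
eef_pos: [0.446, 0.2985, 0.0395]
tcp_rot: [[-0.993, -0.115, -0.003], [-0.115, 0.993, -0.002], [0.003, -0.002, -1.0]]
ft_force: [0.1, -0.4, -0.3]
finger_gap: 0.0501
finger_force: 0.0
```

```bash
python3 -m inch '0 0 0 0 0 0 0;0 0 0 0 0 0 0;0 0 0 0 0 0 0;0 0 0 0 0 0 0;0 0 0 0 0 0 0;0 0 0 0 0 0 0;0 0 0 0 0 0 0'; python3 -c "
from h import *
for _ in range(3):
    cam('top'); s=read_state();print(np.round(s['eef_pos'],4),np.round(s['q'],4),s['finger_force'],s['ft_force'])"
```

```text
time: 7.15
eef_pos: [0.4485, 0.3011, 0.0433]
tcp_rot: [[-0.993, -0.116, 0.003], [-0.116, 0.993, 0.002], [-0.004, 0.002, -1.0]]
ft_force: [0.4, 0.1, 6.3]
finger_gap: 0.0091
finger_force: 59.6
[0.4485 0.3011 0.0433] [ 5.4500e-01  2.0270e-01  2.0600e+00  2.0000e-04  8.7480e-01 -1.1423e+00] 59.606775641441345 [-0.68936847 -0.15359111  6.95157454]
[0.4485 0.301  0.0433] [ 5.4500e-01  2.0270e-01  2.0600e+00  2.0000e-04  8.7480e-01 -1.1422e+00] 59.60923612117767 [0.25944525 0.41889273 5.91791818]
[0.4485 0.301  0.0433] [ 5.4490e-01  2.0270e-01  2.0600e+00  2.0000e-04  8.7480e-01 -1.1422e+00] 59.60993707180023 [0.48391916 1.02579988 6.62930813]
```

```bash
python3 -m inch '0 0 20 0 0 0 0;0 0 50 0 0 0 0;0 0 95 0 0 0 0;0 0 130 0 0 0 0;2 -40 140 0 0 0 0;4 -85 140 0 0 0.5 0;6 -130 140 0 0 1 0;8 -175 140 0 0 1.6 0';python3 -m inch '2 -45 0 0 0 0 0;4 -90 0 0 0 0 0;5 -130 0 0 0 0 0;5 -155 0 0 0 0 0;5 -164 0 0 0 0 0;5 -164 -40 0 0 0 0;5 -164 -75 0 0 0 0;5 -164 -75 0 0 0 0'; cat > p.py <<'E'
from m import *; import sys
col=sys.argv[1]; z=float(sys.argv[2])
s=read_state();R=np.array(s['tcp_rot']);print(np.round(s['eef_pos'],4),np.degrees(np.arctan2(R[1,1],R[0,1])),s['finger_gap'],s['finger_force'])
c=cam("top"); print(*blobs(c,col,(.3,-.2),(.6,.1),z),sep="\n ")
print(*blobs(c,col,(.3,-.2),(.6,.1),.026),sep="\n ")
E
python3 p.py blue .140
```

```text
time: 8.1
eef_pos: [0.4538, 0.1233, 0.1809]
tcp_rot: [[-0.989, -0.146, -0.001], [-0.146, 0.989, -0.001], [0.001, -0.001, -1.0]]
ft_force: [0.9, -0.3, -3.0]
finger_gap: 0.0091
finger_force: 60.0
time: 8.9
eef_pos: [0.4542, -0.0379, 0.101]
tcp_rot: [[-0.989, -0.144, -0.012], [-0.144, 0.99, 0.002], [0.012, 0.004, -1.0]]
ft_force: [-1.7, 0.3, -2.3]
finger_gap: 0.0093
finger_force: 59.9
[ 0.4542 -0.0379  0.101 ] 98.28417550939706 0.009317949280529826 59.86660659313202
(array([530. , -23.3]), 'rect', array([530. , -23.3,  12.5,  24.7]), 'ang', np.float64(-82.4), 'n', np.int32(69))
 (array([508.4, -30. ]), 'rect', array([508.4, -30. ,   4.3,   6.5]), 'ang', np.float64(-88.7), 'n', np.int32(12))
(array([534.5, -27.9]), 'rect', array([534.5, -27.9,  13.9,  27.5]), 'ang', np.float64(-82.4), 'n', np.int32(69))
 (array([510.4, -35.4]), 'rect', array([510.4, -35.4,   4.8,   7.3]), 'ang', np.float64(-88.7), 'n', np.int32(12))
```

```bash
python3 -m inch '0 0 0 0 0 0 0;0 0 0 0 0 0 0;0 0 0 0 0 0 0'; python3 p.py blue .140; python3 - <<'E'
from h import *
c=cam("scene")
cv2.imwrite("pics/s3.png",cv2.cvtColor(cv2.resize(c["pixels"][160:310,200:400],None,fx=4,fy=4),cv2.COLOR_RGB2BGR))
E
```

```text
time: 9.25
eef_pos: [0.4616, -0.0391, 0.1083]
tcp_rot: [[-0.99, -0.144, 0.004], [-0.144, 0.99, -0.001], [-0.004, -0.001, -1.0]]
ft_force: [0.5, -0.1, -2.3]
finger_gap: 0.0094
finger_force: 60.0
[ 0.4616 -0.0391  0.1083] 98.30035596270528 0.00942077488515893 59.95089769363403
(array([529.9, -23.3]), 'rect', array([529.9, -23.1,  13. ,  23.9]), 'ang', np.float64(-80.3), 'n', np.int32(69))
 (array([513.4, -31.3]), 'rect', array([513.8, -31. ,  10.8,   8.7]), 'ang', np.float64(37.5), 'n', np.int32(24))
(array([534.4, -27.9]), 'rect', array([534.5, -27.7,  14.5,  26.7]), 'ang', np.float64(-80.3), 'n', np.int32(69))
 (array([516. , -36.8]), 'rect', array([516.5, -36.5,  12.1,   9.7]), 'ang', np.float64(37.5), 'n', np.int32(24))
```

View pics/s3.png

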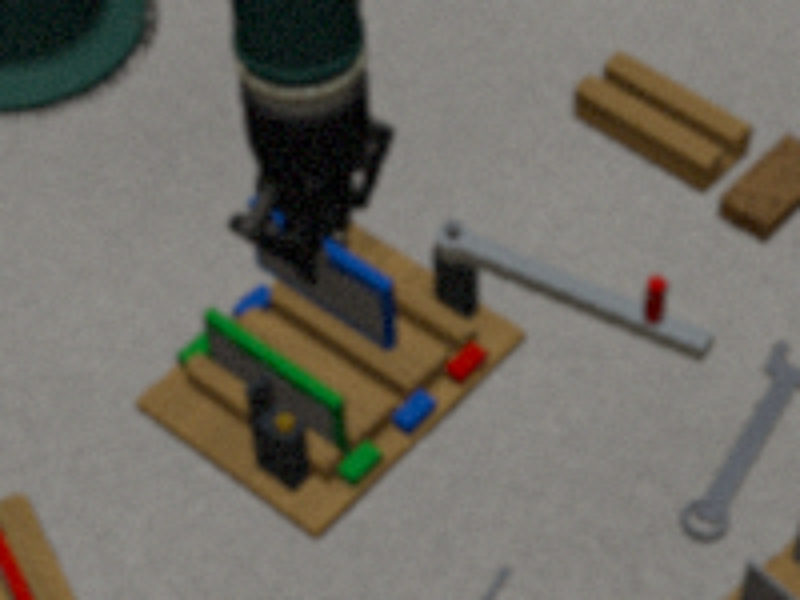

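Plate held squarely over the blue slot (crop ~ (330,270) above tabs (250,300) and (413,410)), with the keeper wide open. I'll lower it in steps and watch the force.

```bash
python3 -m inch '0 0.6 -20 0 0 0 0;0 0.6 -36 0 0 0 0;0 0.6 -41 0 0 0 0;0 0.6 -45 0 0 0 0;0 0.6 -48 0 0 0 0;0 0.6 -51 0 0 0 0;0 0.6 -51 0 0 0 0;0 0.6 -51 0 0 0 0'
```

```text
time: 10.15
eef_pos: [0.4602, -0.0386, 0.0556]
tcp_rot: [[-0.99, -0.144, 0.001], [-0.144, 0.99, -0.0], [-0.001, -0.0, -1.0]]
ft_force: [-0.8, -0.5, -1.9]
finger_gap: 0.0092
finger_force: 60.1
```

```bash
python3 -m inch '0 0 -4 0 0 0 0;0 0 -8 0 0 0 0;0 0 -11 0 0 0 0;0 0 -12.5 0 0 0 0;0 0 -12.5 0 0 0 0;0 0 -12.5 0 0 0 0;0 0 -12.5 0 0 0 0'
```

```text
time: 10.85
eef_pos: [0.4596, -0.0385, 0.0433]
tcp_rot: [[-0.99, -0.144, -0.001], [-0.144, 0.99, -0.0], [0.001, 0.0, -1.0]]
ft_force: [-4.6, -0.3, 4.6]
finger_gap: 0.0091
finger_force: 61.4
```

```bash
python3 -m inch '0 0 -1 0 0 0 0;0 0 -1 0 0 0 0;0 0 -1 0 0 0 0'; python3 -m inch '0 0 0 0 0 0 26;0 0 0 0 0 0 26;0 0 0 0 0 0 26;0 0 0 0 0 0 26;0 0 40 0 0 0 26;0 0 80 0 0 0 26;0 0 125 0 0 0 30;0 0 140 0 0 0 50'; python3 -c "
from m import *
c=cam('top');print(*blobs(c,'blue',(.3,-.2),(.6,.1),.077),sep='\n')"
```

```text
time: 11.15
eef_pos: [0.4596, -0.0386, 0.0433]
tcp_rot: [[-0.99, -0.144, -0.001], [-0.144, 0.99, -0.0], [0.001, 0.0, -1.0]]
ft_force: [-8.1, 0.4, 13.8]
finger_gap: 0.0096
finger_force: 62.7
time: 11.95
eef_pos: [0.4629, -0.0389, 0.1869]
tcp_rot: [[-0.99, -0.144, 0.008], [-0.144, 0.99, -0.001], [-0.008, -0.002, -1.0]]
ft_force: [0.3, -0.2, 0.4]
finger_gap: 0.0434
finger_force: 0.0
(array([532.3, -25.5]), 'rect', array([532.1, -25.7,  14. ,  26.6]), 'ang', np.float64(-80.1), 'n', np.int32(71))
```

```bash
python3 -m inch '3 -45 0 0 0 -5 50;7 -90 0 0 0 -10 50;10 -135 0 0 0 -15 50;14 -180 0 0 0 -20.9 50;17 -225 0 0 0 -20.9 50;20 -255 0 0 0 -20.9 50;20 -265.5 0 0 0 -20.9 50;20 -265.5 0 0 0 -20.9 50'; python3 -m inch '0 0 -40 0 0 0 50;0 0 -80 0 0 0 50;0 0 -115 0 0 0 50;0 0 -130 0 0 0 50;0 0 -139 0 0 0 50;0 0 -139 0 0 0 50;0 0 -139 0 0 0 50;0 0 -139 0 0 0 50'
```

```text
time: 12.8
eef_pos: [0.4792, -0.3047, 0.1804]
tcp_rot: [[-0.975, 0.221, -0.002], [0.221, 0.975, 0.001], [0.002, 0.001, -1.0]]
ft_force: [0.5, 1.0, 0.3]
finger_gap: 0.0499
finger_force: 0.0
time: 13.6
eef_pos: [0.4814, -0.3049, 0.0449]
tcp_rot: [[-0.976, 0.219, 0.003], [0.219, 0.976, -0.002], [-0.003, -0.001, -1.0]]
ft_force: [0.4, 0.7, -0.2]
finger_gap: 0.0501
finger_force: 0.0
```

Close, then lift and carry, staying clear of the green plate, the posts and the blue plate.

```bash
python3 -m inch '0 0 -1 0 0 0 0;0 0 -1 0 0 0 0;0 0 -1 0 0 0 0;0 0 -1 0 0 0 0;0 0 -1 0 0 0 0;0 0 -1 0 0 0 0;0 0 -1 0 0 0 0'; python3 -m inch '0 0 20 0 0 0 0;0 0 50 0 0 0 0;0 0 95 0 0 0 0;0 0 140 0 0 0 0;-3 45 140 0 0 5 0;-7 90 140 0 0 10 0;-10 135 140 0 0 15 0;-14 180 140 0 0 20.9 0'
```

```text
time: 14.3
eef_pos: [0.4802, -0.3045, 0.0424]
tcp_rot: [[-0.976, 0.219, 0.001], [0.219, 0.976, -0.001], [-0.001, -0.001, -1.0]]
ft_force: [-1.1, -0.2, 5.1]
finger_gap: 0.009
finger_force: 59.1
time: 15.1
eef_pos: [0.4646, -0.1222, 0.1806]
tcp_rot: [[-0.989, -0.147, -0.002], [-0.147, 0.989, 0.001], [0.002, 0.001, -1.0]]
ft_force: [0.1, 0.5, -2.5]
finger_gap: 0.0092
finger_force: 58.9
```

```bash
python3 -m inch '-4 45 0 0 0 0 0;-9 90 0 0 0 0 0;-13 130 0 0 0 0 0;-13.5 140 0 0 0 0 0;-13.5 140 -35 0 0 0 0;-13.5 140 -70 0 0 0 0;-13.5 140 -75 0 0 0 0;-13.5 140 -75 0 0 0 0'; python3 -m inch '0 0 0 0 0 0 0;0 0 0 0 0 0 0;0 0 0 0 0 0 0'; python3 p.py red .140
```

```text
time: 15.9
eef_pos: [0.4505, 0.0157, 0.1051]
tcp_rot: [[-0.99, -0.144, -0.005], [-0.144, 0.99, -0.0], [0.005, 0.001, -1.0]]
ft_force: [-1.1, 0.8, -1.9]
finger_gap: 0.0093
finger_force: 59.2
time: 16.2
eef_pos: [0.4538, 0.0158, 0.1084]
tcp_rot: [[-0.99, -0.143, 0.003], [-0.143, 0.99, -0.0], [-0.003, -0.001, -1.0]]
ft_force: [0.1, -0.3, -3.1]
finger_gap: 0.0094
finger_force: 59.2
[0.4538 0.0158 0.1084] 98.24927902389695 0.009365047768908143 59.22581970691681
(array([515.8,  24.1]), 'rect', array([511.6,  24.3,  34.7,  23.9]), 'ang', np.float64(7.4), 'n', np.int32(107))
(array([518.7,  25. ]), 'rect', array([514.1,  25.2,  38.6,  26.6]), 'ang', np.float64(7.4), 'n', np.int32(107))
```

```bash
python3 -m inch '0 0 -20 0 0 0 0;0 0 -36 0 0 0 0;0 0 -41 0 0 0 0;0 0 -45 0 0 0 0;0 0 -48 0 0 0 0;0 0 -51 0 0 0 0;0 0 -51 0 0 0 0;0 0 -51 0 0 0 0'; python3 -m inch '0 0 -4 0 0 0 0;0 0 -8 0 0 0 0;0 0 -12 0 0 0 0;0 0 -14 0 0 0 0;0 0 -15 0 0 0 0;0 0 -15 0 0 0 0;0 0 -15 0 0 0 0'
```

```text
time: 17.05
eef_pos: [0.4527, 0.016, 0.0561]
tcp_rot: [[-0.99, -0.144, 0.001], [-0.144, 0.99, 0.0], [-0.0, -0.0, -1.0]]
ft_force: [-0.5, 0.2, -2.7]
finger_gap: 0.009
finger_force: 59.3
time: 17.75
eef_pos: [0.4521, 0.016, 0.0424]
tcp_rot: [[-0.99, -0.144, -0.002], [-0.144, 0.99, -0.0], [0.002, 0.0, -1.0]]
ft_force: [-8.7, 0.2, 15.2]
finger_gap: 0.0095
finger_force: 62.3
```

Seated (15 N on the floor). Release, lift, and check with the camera.

```bash
python3 -m inch '0 0 0 0 0 0 24;0 0 0 0 0 0 24;0 0 0 0 0 0 24;0 0 0 0 0 0 24;0 0 40 0 0 0 24;0 0 80 0 0 0 24;0 0 125 0 0 0 24;0 0 160 0 0 0 24';python3 -m inch '45 5 0 0 0 5 24;90 20 0 0 0 10 24;135 40 0 0 0 10 24;173 65 0 0 0 10 24;173 90 0 0 0 10 24;173 90 0 0 0 10 24'; python3 - <<'E'
from m import *
s=read_state();print(s['eef_pos'],np.degrees(np.arctan2(s['tcp_rot'][1][1],s['tcp_rot'][0][1])))
c=cam("top")
for k in("red","blue","green"):print(k,*blobs(c,k,(.43,-.2),(.5,.1),.077),sep='\n')
print(mark(c,"top","keeper_knob"))
c=cam("scene");print(mark(c,"scene","keeper_knob"))
cv2.imwrite("pics/s4.png",cv2.cvtColor(cv2.resize(c["pixels"][160:310,200:400],None,fx=4,fy=4),cv2.COLOR_RGB2BGR))
E
```

```text
time: 18.55
eef_pos: [0.4529, 0.016, 0.2032]
tcp_rot: [[-0.99, -0.144, 0.002], [-0.144, 0.99, -0.0], [-0.002, -0.0, -1.0]]
ft_force: [0.4, -0.5, 0.2]
finger_gap: 0.0239
finger_force: 0.0
time: 19.15
eef_pos: [0.626, 0.1087, 0.1994]
tcp_rot: [[-0.949, -0.316, -0.002], [-0.316, 0.949, 0.001], [0.001, 0.002, -1.0]]
ft_force: [-0.3, -0.4, 0.8]
finger_gap: 0.0238
finger_force: 0.0
[0.62602716 0.10872818 0.19943206] 108.41307028384139
red
(array([434.7,  12.9]), 'rect', array([444.1,   9.7, 134.9,  25.5]), 'ang', np.float64(8.3), 'n', np.int32(264))
blue
(array([440.6, -40.7]), 'rect', array([450.5, -43.2, 133. ,  25.6]), 'ang', np.float64(7.6), 'n', np.int32(286))
green
(array([468.9, -92.3]), 'rect', array([469.5, -92.3, 116. ,   9.2]), 'ang', np.float64(8.5), 'n', np.int32(195))
[(0.55, array([0.6287, 0.102 , 0.116 ]))]
[(0.8, array([0.6277, 0.1019, 0.1137])), (0.66, array([ 0.6108, -0.4217, -0.0033]))]
```

View pics/s4.png

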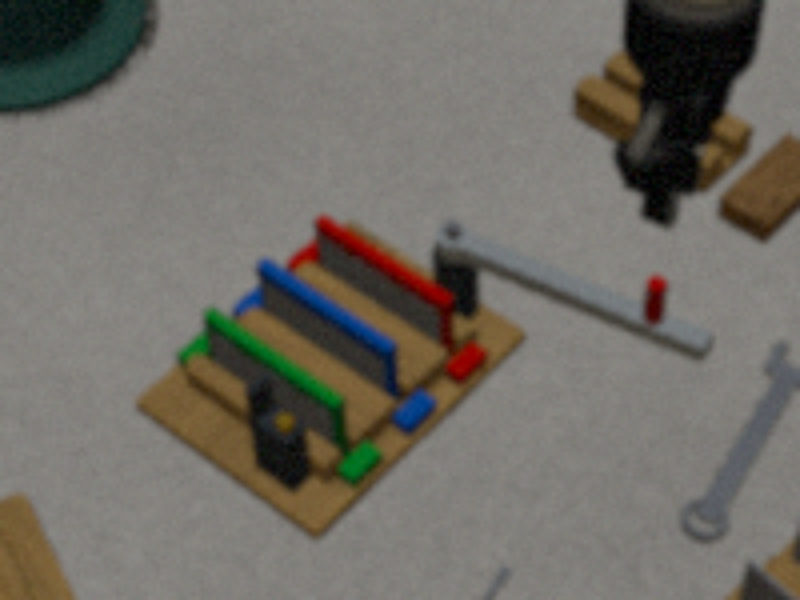

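All three plates sit at equal height in their own-colour slots, and the bar is open with its knob at crop (655,298). Now I'll cage the knob.

```bash
python3 -m inch '1 -5 0 0 0 0 30;1 -5 -20 0 0 0 30;1 -5 -45 0 0 0 30;1 -5 -70 0 0 0 30;1 -5 -93 0 0 0 30;1 -5 -93 0 0 0 30;1 -5 -93 0 0 0 30'; python3 - <<'E'
import numpy as np
H=np.array([483.4,53.7]); P=lambda a:H+150*np.array([np.cos(np.radians(a)),np.sin(np.radians(a))])
p0=np.array([626.9,101])
for a in [10,2,-6,-14,-22,-30,-38,-46]: print(a,np.round(P(a)-p0))
for a in [-54,-62,-67,-70,-74,-78,-81.7,-84,-86]: print(a,np.round(P(a)-P(-46),1),a+46)
E
```

```text
time: 20.05
eef_pos: [0.6261, 0.1001, 0.108]
tcp_rot: [[-0.95, -0.313, -0.001], [-0.313, 0.95, -0.0], [0.001, -0.0, -1.0]]
ft_force: [0.1, -0.2, 0.2]
finger_gap: 0.0299
finger_force: 0.0
10 [  4. -21.]
2 [  6. -42.]
-6 [  6. -63.]
-14 [  2. -84.]
-22 [  -4. -103.]
-30 [ -14. -122.]
-38 [ -25. -140.]
-46 [ -39. -155.]
-54 [-16.  -13.5] -8
-62 [-33.8 -24.5] -16
-67 [-45.6 -30.2] -21
-70 [-52.9 -33.1] -24
-74 [-62.9 -36.3] -28
-78 [-73.  -38.8] -32
-81.7 [-82.5 -40.5] -35.7
-84 [-88.5 -41.3] -38
-86 [-93.7 -41.7] -40
```

```bash
python3 -m inch '4 -21 0 0 0 -8 24;6 -42 0 0 0 -16 24;6 -63 0 0 0 -24 24;2 -84 0 0 0 -32 24;-4 -103 0 0 0 -40 24;-14 -122 0 0 0 -48 24;-25 -140 0 0 0 -56 24;-39 -155 0 0 0 -64 24'; python3 -m inch '-16 -13.5 0 0 0 -8 24;-33.8 -24.5 0 0 0 -16 24;-45.6 -30.2 0 0 0 -21 24;-52.9 -33.1 0 0 0 -24 24;-62.9 -36.3 0 0 0 -28 24;-70 -38 0 0 0 -31 24;-76 -39.5 0 0 0 -33 24;-82.5 -40.5 0 0 0 -35.7 24'
```

```text
time: 20.85
eef_pos: [0.5891, -0.0555, 0.1107]
tcp_rot: [[-0.693, 0.721, 0.005], [0.721, 0.693, -0.001], [-0.004, 0.003, -1.0]]
ft_force: [-0.4, 0.5, 0.3]
finger_gap: 0.0241
finger_force: 0.3
time: 21.65
eef_pos: [0.507, -0.0951, 0.1104]
tcp_rot: [[-0.147, 0.989, 0.006], [0.989, 0.147, -0.001], [-0.002, 0.006, -1.0]]
ft_force: [0.2, -0.1, -0.6]
finger_gap: 0.0239
finger_force: 0.0
```

```bash
python3 -m inch '-2 -0.3 0 0 0 0 24;-4 -0.6 0 0 0 0 24;-6 -0.8 0 0 0 0 24;-6 -0.8 0 0 0 0 24'; python3 -m inch '-1 0 0 0 0 0 24;-2 0 0 0 0 0 24;-2 0 0 0 0 0 24'
```

```text
time: 22.05
eef_pos: [0.5013, -0.0954, 0.1088]
tcp_rot: [[-0.149, 0.989, 0.005], [0.989, 0.149, -0.0], [-0.001, 0.005, -1.0]]
ft_force: [5.9, 1.0, -0.3]
finger_gap: 0.0239
finger_force: 2.6
time: 22.35
eef_pos: [0.5011, -0.0954, 0.1089]
tcp_rot: [[-0.149, 0.989, 0.009], [0.989, 0.149, -0.001], [-0.002, 0.009, -1.0]]
ft_force: [11.4, 1.1, -3.9]
finger_gap: 0.024
finger_force: 5.2
```

```bash
python3 -m inch '-1.5 0 0 0 0 0 24;-3 0 0 0 0 0 24;-3 0 0 0 0 0 24'; python3 -m inch '5 0 0 0 0 0 24;7 0 0 0 0 0 26;7 0 0 0 0 0 28;7 0 0 0 0 0 28'; python3 -m inch '0 0 30 0 0 0 28;0 0 70 0 0 0 28;0 0 110 0 0 0 28;-30 0 150 0 0 0 28;-70 -60 150 0 0 0 28;-100 -110 150 0 0 0 28;-130 -160 150 0 0 0 28;-130 -200 150 0 0 0 28'; python3 - <<'E'
from m import *
c=cam("top");print(mark(c,"top","keeper_knob"))
print("knob",*blobs(c,"red",(.4,-.2),(.6,-.05),.133))
for k in("red","blue","green"):print(k,*blobs(c,k,(.43,-.2),(.5,.1),.077),sep='\n')
print(read_state()['time'])
c=cam("scene");save(c,"s5f.png")
cv2.imwrite("pics/s5.png",cv2.cvtColor(cv2.resize(c["pixels"][160:310,200:400],None,fx=4,fy=4),cv2.COLOR_RGB2BGR))
E
```

```text
time: 22.65
eef_pos: [0.5008, -0.0955, 0.1091]
tcp_rot: [[-0.149, 0.989, 0.015], [0.989, 0.149, -0.001], [-0.003, 0.015, -1.0]]
ft_force: [18.7, 1.3, -12.7]
finger_gap: 0.0241
finger_force: 9.4
time: 23.05
eef_pos: [0.5001, -0.0952, 0.1074]
tcp_rot: [[-0.149, 0.989, -0.002], [0.989, 0.149, 0.0], [0.0, -0.001, -1.0]]
ft_force: [-0.3, -0.3, 0.4]
finger_gap: 0.0278
finger_force: 0.0
time: 23.85
eef_pos: [0.3754, -0.2708, 0.258]
tcp_rot: [[-0.15, 0.989, -0.0], [0.989, 0.15, 0.0], [0.0, -0.0, -1.0]]
ft_force: [1.1, -0.5, 0.0]
finger_gap: 0.0282
finger_force: 0.0
[(0.9, array([ 0.5061, -0.0968,  0.1138])), (0.46, array([0.4807, 0.0527, 0.0843]))]
knob (array([505.1, -93.7]), 'rect', array([505.4, -93.9,   8.7,  11. ]), 'ang', np.float64(-81.1), 'n', np.int32(23))
red
blue
green
(array([452.8, -94.7]), 'rect', array([452.3, -94.3,  81.4,   9.9]), 'ang', np.float64(8.7), 'n', np.int32(141))
23.95
```

View pics/s5.png

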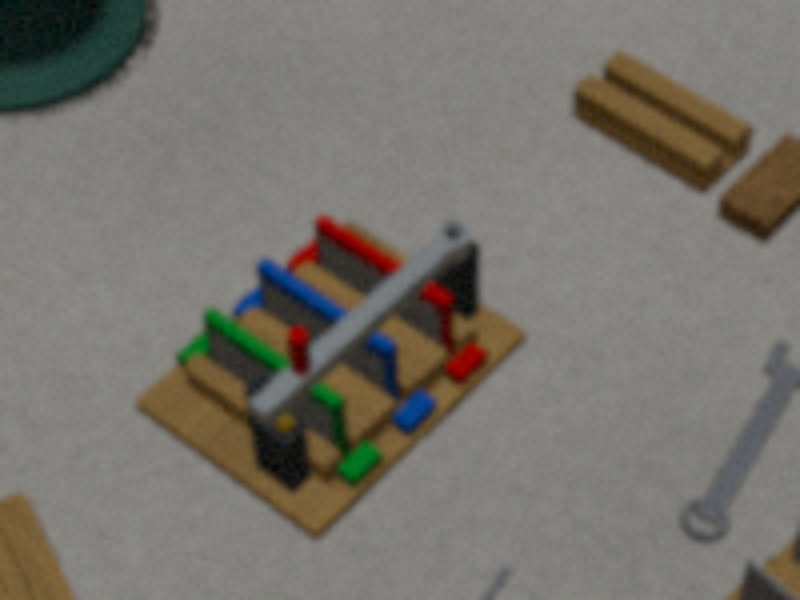

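View pics/s5f.png

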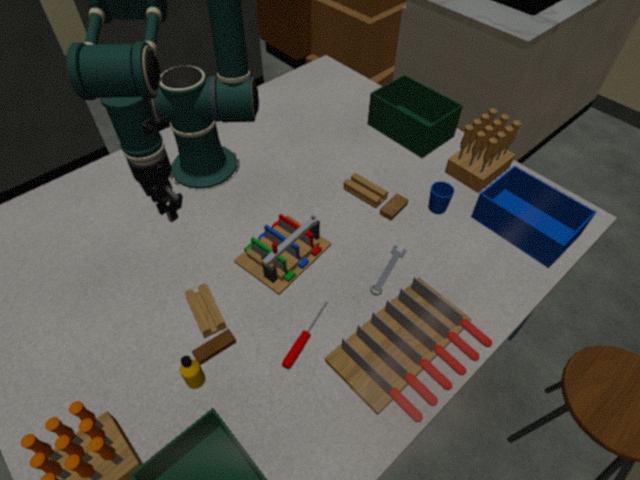

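The crop shows the bar shut on its lug, with its end at crop (262,405) past the brass ball at (285,422). All three plates lie under the bar, and the full view shows the bystanders where they were and the arm clear.

```bash
python3 -c "
from bench import finish_job; print(finish_job())"
```

```text
the job is handed in; nothing more can be done
None
```

I handed the job in: the blue and red plates are fully home in their own-colour slots, green is untouched, and the keeper bar is shut past its detent and on its stop, finishing at about 24 s of the 72 s.

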